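# Press a drawer pull home with bench-mounted locking pliers, then release them

## Robot

A 7-joint arm with a two-finger parallel gripper is mounted at the origin on the work surface. World frame = base frame: x ahead of the robot, y to its left, z up, the work surface at z = 0. Lengths are in m, angles in rad, forces in N, time in s.
With the tool pointing down it reaches from about 0.4 to 0.875 m from the base axis. Payload 6.5 kg.
Tool frame: the origin (TCP) lies midway between the tips of the shut fingers; the grasp point (between the pads) lies 19 mm behind it (r.grasp_offset is the z of the grasp point in the tool frame, in m); z points along the fingers, y is the direction in which the jaws open and shut (so a half turn about z gives the same grasp; the last joint's range is limited). The gripper opens to 85 mm and grips with 20 to 120 N. Pads are 22 mm wide; open, the fingers measure 114 mm over their backs; the gripper's body (76 mm by 85 mm) begins 54 mm behind the grasp point. The pads swing forward as they close: fully open they stand 13 mm farther back than shut.
Start: joints at [-1.404, 0.536, -0.004, 1.538, 0.003, 1.067, -0.071], TCP at [0.15, 0.632, 0.231] pointing down, gripper open.
Joint ranges: [-2.7, 2.7], [-0.37, 2.16], [-1.27, 1.26], [0.24, 2.4], [-1.31, 4.45], [0.19, 1.91], [-2.76, 2.76]. Speed limits (rad/s): [2.39, 2.39, 3.14, 3.14, 3.14, 3.14, 3.14].

## Interface

Orientations are given as a 3x3 rotation matrix whose columns are the frame's x, y, z axes.
In Python, from rig import telemetry, vision, ticket, r gives the robot as it stands.
- The arm moves only by the tool apply_moves, never from a script. Its argument "plan" is a list of rows, each an object with "slide": the shift along the tool's x, y, z in mm, a list of three; "angular": the turn, a rotation vector about the tool's x, y, z in degrees, a list of three; "grip": the opening, from 0 (shut) to 1 (fully open). A call has 1 to 10 rows; each row shifts and turns the pose as measured when the row begins, along the tool's axes as they then stand; what a row does not reach is not made up. A row lasts 1/8 s, in which the tool goes at most 62.5 mm and 10.7 degrees, less where a joint would pass 70% of its speed; a pose out of reach is approached as far as the arm can. A call is refused whole if a number of a shift passes 62.5 or a number of a turn 10.7, either way. A call with a gripper value outside its range is refused whole. The fingers move at their own pace and stop on an object; "newtons" is the grip in N (left out, the last holds). Time passes only in rows, so rows that do not move let the fingers close. It gives the time, the measured TCP pose, the force and the opening at its end, in the units of the state.
- telemetry.get_state(): the state, without advancing time (a new reading comes with each control period).
- vision.read_camera(name): name is "side" or "top"; returns a dict with "pixels" (420x560x3 uint8, blue, green, red), "mtx" (3x3 intrinsics, pixels), "rvec" (rotation vector, rad) and "tvec" (3), from world to camera coordinates, as OpenCV has them. Camera axes: x right, y down, z forward; pixel columns grow to the right and rows downward; lengths in m; the calibration is good to about 2 mm. A picture is of the moment at which its call begins. There is no depth.
- ticket.close_job(): hands the job in, once; it reports no verdict.
The state is a dict: "time": time; "q": joint angles; "qd": joint speeds; "tau": joint torques, N m; "position": TCP position; "ee_rot": TCP orientation; "ft_force": force on the tool from outside, world axes, zero at the start; "moment": the same for the moment, N m; "gripper_width": opening from 0.0 (shut) to 1.0 (fully open).
Only numpy, scipy, OpenCV 4.12 (cv2) and the standard library are available. Lean on these libraries where they do the work, as an engineer would, in place of code of your own. Each camera call takes 0.05 s, during which the arm holds its last target.

## Task

On the jig board a wooden drawer pull stands with its tight tenon only started in the drawer front, between the jaws of the locking pliers that are bolted flat to the board. Squeeze the plier handles together slowly, never forcing them, so that the pull creeps fully home, until they snap over centre; let go so that they stay locked by themselves, then gently pull the release lever towards its own handle so that the pliers spring wide open, and leave them open. Press the pull with the pliers only, and leave the mallet, chisel, glue bottle and spare pull where they are.

Things in the scene. Friction and masses are not known exactly. Their poses are not given: they have to be found in the camera images.
- jig: Fixed plywood board 330 x 190 x 18 mm, steel locking pliers bolted flat on it. Origin on the bench below the jaw pivot; x along the pliers from handles to jaws, y from moving to fixed handle, z up. In these axes, mm: plier plane z 52, handles z 42 to 62, air under them down to z 18. Drawer front upright at x 42 to 160, y 24 to 47, to z 78; fixed jaw's C from (0, 8) round to (88, 78), to z 63.
- fixed_grip (a point): Middle of the fixed handle opposite the gripping place: jig (-66, 11, 52) mm. The handle is a straight bar 11 mm thick, x -24 to -98; outer face y 16.5. Its end carries the knurled adjusting screw, 15 mm thick, x -98 to -111: leave it. The only foot beside it is a 5 mm plate, x -68 to -12, y to 44, below z 28.
- handle_grip (a point): Gripping place of the moving handle: middle of its bar (11 mm thick, 20 high), 60 mm from its pivot. Jig axes: about (-65, -41, 52) mm open, (-66, -12, 52) locked. Outer faces of the two handles here are 64 mm apart open, 34 mm locked. Site x runs along the handle from tail to jaw, y towards the fixed handle. The tail ends 74 mm behind. Keep the press on this handle under 25 N.
- toggle (a joint): Toggle link against the moving handle, rad: -0.05 to 0 open, 0.75 dead centre, 0.87 at the rigid stop past centre (locked, stays by itself). Squeezed slowly at the gripping place it takes 15 to 22 N up to about 0.5 (it depends on the screw's unknown setting), then drops to nothing and snaps over; squeezed in a second or so it takes 30 to 40 N, because the pull cannot follow.
- lever (a joint): Release lever in the moving handle, rad: 0 at rest (spring), grows as its tail is pulled towards the moving handle, 0.19 at its stop. In locked pliers it trips the toggle at 0.1 to 0.15, with 2 to 5 N at the tail after some 15 to 20 mm of pull; they then spring open by themselves. Thin sheet steel: 15 N at most.
- lever_tip (a point): Where to pull the release lever: middle of its flat tail (3.5 mm thick, 14 high), inside the moving handle, 10 mm from the tail's end. Jig axes: about (-130, -54, 52) mm open, (-129, 11, 52) locked; pull towards jig -y. Locked, all space beyond its +y side behind the screw (x below -113) is free for a closed finger. When tripped it runs 65 mm to -y with the handle.
- pull (a joint): How far the pull stands short of home, m: 0.0055 to 0.007 at the start, 0 with its shoulder tight on the drawer front. The tight tenon creeps in: about 1 to 2 mm/s while the handles are pressed with some 20 N, then it stays.
- pull_face (a point): Middle of the front face (30 x 26 mm) of the dark wooden pull, 26 mm deep to its shoulder; the moving jaw's round pad presses it towards jig +y. Jig axes: (75, -1.5, 52) mm when home. Only the pliers press it.
- mallet: Loose wooden mallet on the bench, on the moving handle's side of the board. Head 58 x 115 x 72 mm, centred 130 mm ahead (+x) of the origin; handle 215 mm along x; origin on the bench under the handle's middle.
- glue_bottle: Loose white bottle, 60 mm wide, 165 mm tall, on the bench on the fixed handle's side of the board; origin under its middle.
- spare_pull: Loose spare pull, standing on the board in front of the drawer front, beyond the jaws, 30 x 26 mm, 40 mm tall; origin under its middle.
- chisel: Loose chisel, 245 mm long, 30 mm thick, on the bench on the fixed handle's side of the board; origin between handle (-x) and blade (+x).

How it is judged:
By the outcome, as a careful person would: the job done as asked, in the order asked, and still so for the second after the job is handed in, with the robot touching nothing.
It also fails if it takes over 59 s, if anything falls off the work surface, if the arm or the gripper's body presses on something with over 40 N, if the wrist force passes 120 N, or if a joint passes its speed limit or range.

## Working session

There is one attempt and no reset: what is moved stays moved. The work goes in short steps, Python scripts to look and compute and a tool call to move; the robot and the scene stay as the last step left them, time stands still between calls to the robot, and variables do not carry over. Pictures are saved under pics/ and viewed, and the job is handed in when it is done.

Besides the shell and the picture viewer there is one more tool, called as name(argument=value, ...) on one line, values as JSON. apply_moves: Moves the arm, as the interface text tells. Its arguments: {"type":"object","properties":{"plan":{"type":"array","items":{"type":"object","properties":{"slide":{"type":"array","items":{"type":"number"}},"angular":{"type":"array","items":{"type":"number"}},"grip":{"type":"number"}}}},"newtons":{"type":"number"}},"required":["plan"]}

```bash
mkdir -p pics; ls
python3 - <<'E'
from rig import telemetry, vision, ticket, r
import cv2
s=telemetry.get_state()
for k,v in s.items(): print(k,v)
print(r.grasp_offset)
for n in("side","top"):
    c=vision.read_camera(n); cv2.imwrite(f"pics/{n}0.png",c["pixels"]); print(n,c["mtx"],c["rvec"],c["tvec"])
E
```

```text
pics
time 0.0
q [-1.40421496  0.53718296 -0.00445916  1.53889282  0.00260108  1.0672872
 -0.07117184]
qd [ 0.00081414 -0.00043398  0.0008412   0.00035873 -0.00144289  0.00031529
  0.00139172]
tau [-7.18550177e-05 -5.83433890e+01  1.04891371e+00 -2.59095079e+01
  1.23884127e-02  9.91942448e-03 -2.02025745e-05]
position [0.14980347 0.63184183 0.23039433]
ee_rot [[-9.73055845e-01  2.30569380e-01 -2.89416429e-04]
 [ 2.30569530e-01  9.73054295e-01 -1.74062408e-03]
 [-1.19716716e-04 -1.76045505e-03 -9.99998443e-01]]
ft_force [ 0.43754964 -0.36161693  0.64236062]
moment [ 0.01953254  0.05811574 -0.00897159]
gripper_width 1.0029279839364762
-0.0187
side [[532.90014767   0.         270.4084102 ]
 [  0.         532.90014767 210.83700272]
 [  0.           0.           1.        ]] [ 2.39031968 -0.34883848  0.14380451] [-0.55070429  0.20847967  0.8921861 ]
top [[521.7659202    0.         280.08991946]
 [  0.         521.7659202  207.81119991]
 [  0.           0.           1.        ]] [ 2.10855963 -2.16234615  0.17487279] [0.05171902 0.63400871 1.04020559]
```

View pics/side0.png

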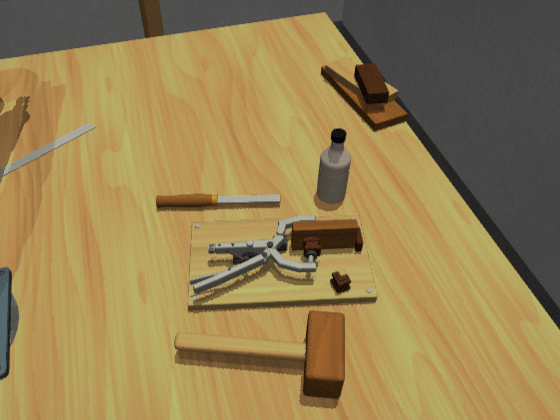

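View pics/top0.png

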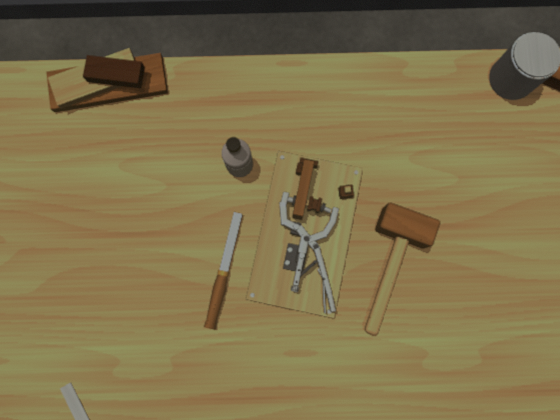

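```bash
cat > h.py <<'E'
import numpy as np, cv2
from rig import telemetry, vision, ticket, r
def cam(n):
    c=vision.read_camera(n); return c
def ray(c,uv,z):
    R=cv2.Rodrigues(np.array(c["rvec"]))[0]; t=np.array(c["tvec"]).ravel()
    d=R.T@np.linalg.inv(c["mtx"])@np.array([uv[0],uv[1],1.]); o=-R.T@t
    return o+d*(z-o[2])/d[2]
def proj(c,P):
    return cv2.projectPoints(np.array(P,float).reshape(-1,3),np.array(c["rvec"]),np.array(c["tvec"]),np.array(c["mtx"]),None)[0].reshape(-1,2)
def crop(c,x0,y0,w,h,s,fn):
    cv2.imwrite(fn,cv2.resize(c["pixels"][y0:y0+h,x0:x0+w],None,fx=s,fy=s,interpolation=cv2.INTER_CUBIC))
E
python3 - <<'E'
from h import *
c=cam("top"); crop(c,235,145,140,180,3.3,"pics/t1.png")
for p in [(277,152),(362,168),(334,317),(248,300)]: print(ray(c,p,.018))
d=cam("side"); crop(d,180,205,200,110,4,"pics/s1.png")
for p in [(191,222),(360,220),(375,294),(189,300)]: print(ray(d,p,.018))
E
```

```text
[0.76528987 0.03937186 0.018     ]
[ 0.72442258 -0.14556973  0.018     ]
[ 0.40698777 -0.07102911  0.018     ]
[0.44640455 0.1079157  0.018     ]
[0.44733615 0.11302955 0.018     ]
[0.76615426 0.02459008 0.018     ]
[ 0.72350741 -0.1412925   0.018     ]
[ 0.40968223 -0.06112879  0.018     ]
```

View pics/t1.png

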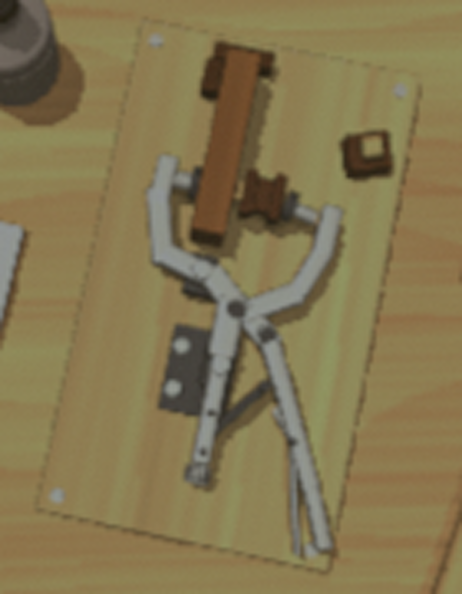

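View pics/s1.png

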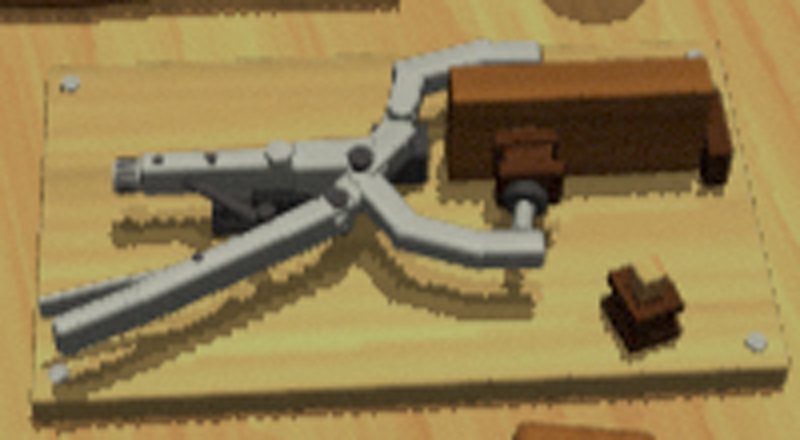

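```bash
cat > fit.py <<'E'
from h import *
from scipy.optimize import least_squares
def J(p,P):
    P=np.atleast_2d(P)/1000.; c,s=np.cos(p[2]),np.sin(p[2])
    return np.c_[p[0]+c*P[:,0]-s*P[:,1],p[1]+s*P[:,0]+c*P[:,1],P[:,2]]
E
python3 - <<'E'
from fit import *
t=cam("top");s=cam("side")
T=lambda u,v:(235+u/3.3,145+v/3.3); S=lambda u,v:(180+u/4,205+v/4)
jt=[((0,0,63),T(236,308)),((-111,11,52),T(199,486)),((42,47,78),T(190,232)),((42,24,78),T(222,243)),((160,47,78),T(226,46)),((160,24,78),T(262,54))]
js=[((0,0,63),S(360,157)),((-111,11,58),S(115,168)),((42,47,78),S(448,70)),((160,47,78),S(712,58)),((160,24,78),S(722,92)),((42,24,78),S(448,98))]
def res(p,a=jt,b=js):
    o=[]
    for c,l in((t,a),(s,b)):
        if l: o.append((proj(c,J(p,[x[0] for x in l]))-np.array([x[1] for x in l])).ravel())
    return np.concatenate(o)
for a,b in((jt,js),(jt,[]),([],js)):
    f=least_squares(res,[.6,0,-.23],args=(a,b),loss="soft_l1"); print(f.x,np.round(res(f.x,a,b).reshape(-1,2),1).tolist())
p=least_squares(res,[.6,0,-.23],loss="soft_l1").x
# board corners
for c,C in((t,[T(145,18),T(420,75),T(330,572),T(37,510)]),(s,[S(50,66),S(718,42),S(788,368),S(35,403)])):
    for uv in C:
        w=ray(c,uv,.018)[:2]-p[:2]; q=np.array([[np.cos(p[2]),np.sin(p[2])],[-np.sin(p[2]),np.cos(p[2])]])@w; print(np.round(q*1000,1))
np.save("p.npy",p)
def draw(c,fn,x0,y0,w,h,k):
    im=cv2.resize(c["pixels"][y0:y0+h,x0:x0+w],None,fx=k,fy=k,interpolation=cv2.INTER_CUBIC)
    for P in [(0,0,63),(-66,11,62),(-65,-41,62),(-130,-54,59),(-98,11,62),(75,-1.5,65),(75,-8.5,65),(42,24,78),(160,47,78),(-24,16.5,62),(-98,16.5,62),(-68,44,28)]:
        u=(proj(c,J(p,P))[0]-[x0,y0]+.5)*k-.5; cv2.drawMarker(im,tuple(int(round(z)) for z in u),(0,0,255),cv2.MARKER_CROSS,12,1)
    cv2.imwrite(fn,im)
draw(t,"pics/t2.png",235,145,140,180,3.3); draw(s,"pics/s2.png",180,205,200,110,4)
E
```

```text
[ 0.56656714 -0.02429149 -0.23457095] [[3.6, 0.8], [-1.6, -0.6], [-0.5, -1.7], [0.8, -2.8], [0.2, -0.3], [0.2, -0.5], [-0.0, 3.2], [-1.4, -0.1], [-0.3, -1.6], [-1.6, -1.1], [-2.0, 0.0], [0.8, 1.2]]
[ 0.56510389 -0.02482312 -0.22470951] [[3.9, 1.5], [-0.8, 0.3], [-0.5, -0.9], [0.9, -2.0], [-0.3, 0.4], [-0.3, 0.1]]
[ 0.56780715 -0.02403436 -0.24444544] [[0.6, 3.0], [-0.7, -0.8], [0.6, -1.7], [-0.7, -0.7], [-1.1, 0.5], [1.6, 1.1]]
[182.8 104.7]
[182.4 -81.7]
[-146.6  -85.1]
[-147.5  104.5]
[-145.  107.]
[183.8 105.7]
[182.2 -83.6]
[-144.   -83.8]
```

View pics/t2.png

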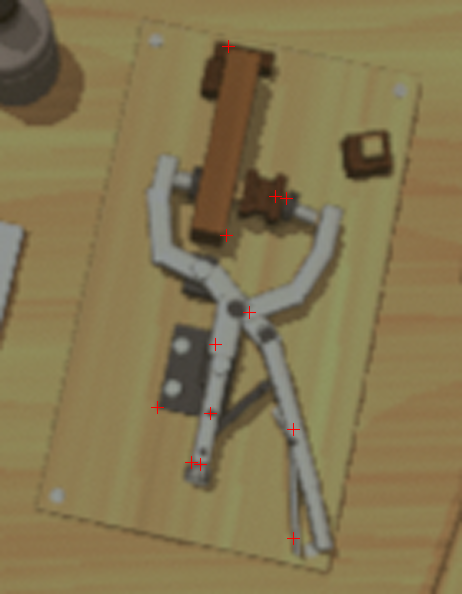

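View pics/s2.png

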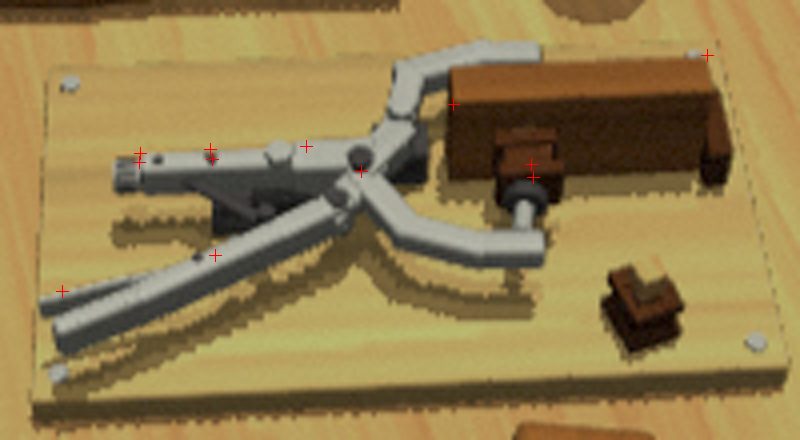

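Run:
```python
from fit import *
t=cam("top");s=cam("side")
T=lambda u,v:(235+u/3.3,145+v/3.3); S=lambda u,v:(180+u/4,205+v/4)
jt=[((-111,11,52),T(199,486)),((-98,11,62),T(201,461)),((42,47,78),T(190,232)),((42,24,78),T(222,243)),((160,47,78),T(226,46)),((160,24,78),T(262,54))]
js=[((-111,11,58),S(115,168)),((-98,16.5,62),S(143,155)),((42,47,78),S(448,70)),((160,47,78),S(712,58)),((160,24,78),S(722,92)),((42,24,78),S(448,98))]
bt=[T(145,18),T(420,75),T(330,572),T(37,510)];bs=[S(50,66),S(718,42),S(788,368),S(35,403)]
def res(q):
    p=q[:3]; o=[]
    B=lambda o:[(q[3]+a*165,q[4]+b*95,18) for a,b in o]
    for c,l,bb,od in((t,jt,bt,[(1,1),(1,-1),(-1,-1),(-1,1)]),(s,js,bs,[(-1,1),(1,1),(1,-1),(-1,-1)])):
        P=[x[0] for x in l]+B(od); U=[x[1] for x in l]+bb
        o.append((proj(c,J(p,P))-np.array(U)).ravel())
    return np.concatenate(o)
f=least_squares(res,[.6,0,-.23,18,10],loss="soft_l1"); print(f.x,np.round(f.fun.reshape(-1,2),1).tolist())
p=f.x[:3]; np.save("p.npy",p)
def inv(w):
    w=w[:2]-p[:2]; return np.round(1000*np.array([[np.cos(p[2]),np.sin(p[2])],[-np.sin(p[2]),np.cos(p[2])]])@w,1)
print("dots",inv(ray(t,T(236,308),.063)),inv(ray(s,S(360,157),.063)),inv(ray(t,T(266,333),.063)))
print("tail lever",inv(ray(t,T(297,552),.059)),inv(ray(s,S(42,300),.059)),"rivet",inv(ray(t,T(290,441),.062)),inv(ray(s,S(197,257),.062)))
print("handle tail end",inv(ray(t,T(322,550),.062)),inv(ray(s,S(62,325),.062)))
for P in [(-66,-15.5,33),(-66,-.5,33),(-127,40,38)]: print(P,J(p,P))
```

```text
[ 0.56670828 -0.02540911 -0.23204514 18.19017168 11.95212483] [[-0.9, -0.7], [-0.1, 0.5], [-0.0, -1.8], [1.3, -2.8], [0.5, -0.4], [0.5, -0.6], [-0.7, -0.4], [1.0, -0.4], [-0.3, -0.2], [-0.4, -0.5], [-1.2, 0.5], [-1.0, -0.4], [-0.1, -1.2], [-1.4, -0.9], [-1.8, 0.3], [1.0, 1.6], [-0.9, 0.6], [-0.3, -0.3], [0.9, -0.0], [-1.3, 0.4]]
dots [-0.3  8.7] [0.1 8.3] [-11.7 -12.6]
tail lever [-138.7  -57.3] [-138.3  -57.8] rivet [-73.8 -40. ] [-72.7 -41.3]
handle tail end [-134.3  -71.7] [-129.1  -72.9]
(-66, -15.5, 33) [[ 0.4989127  -0.02531577  0.033     ]]
(-66, -0.5, 33) [[ 0.50236222 -0.0107178   0.033     ]]
(-127, 40, 38) [[0.45231086 0.04272479 0.038     ]]
```

apply_moves(plan=[{"slide": [-40, -45, 0], "angular": [0, 0, 0], "grip": 1}, {"slide": [-40, -45, 0], "angular": [0, 0, 0], "grip": 1}, {"slide": [-40, -45, 0], "angular": [0, 0, 0], "grip": 1}, {"slide": [-40, -45, 0], "angular": [0, 0, 0], "grip": 1}, {"slide": [-40, -45, 0], "angular": [0, 0, 0], "grip": 1}, {"slide": [-40, -45, 0], "angular": [0, 0, 0], "grip": 1}, {"slide": [-40, -45, 0], "angular": [0, 0, 0], "grip": 1}, {"slide": [-40, -45, 0], "angular": [0, 0, 0], "grip": 1}, {"slide": [-40, -45, 0], "angular": [0, 0, 0], "grip": 1}, {"slide": [-40, -45, 0], "angular": [0, 0, 0], "grip": 1}], newtons=20)

```text
time: 1.65
position: [0.4435, 0.0923, 0.2312]
ee_rot: [[-0.975, 0.222, 0.005], [0.222, 0.975, 0.009], [-0.003, 0.009, -1.0]]
ft_force: [0.8, 0.5, 0.1]
gripper_width: 1.003
```

```bash
cat > go.py <<'E'
from fit import *
import sys
s=telemetry.get_state(); p=np.load("p.npy"); R=s["ee_rot"]; R=np.array(R)
c,si=np.cos(p[2]),np.sin(p[2]); w=np.array(s["position"])-[p[0],p[1],0]
rot=np.array([[c,si,0],[-si,c,0],[0,0,1]])
print("t",round(s["time"],2),"jig mm",np.round(rot@w*1000,1),"w",round(s["gripper_width"],3),"F jig",np.round(rot@s["ft_force"],1))
jr=rot@R; print("toolx,y,z in jig",np.round(jr.T,3).tolist())
if len(sys.argv)>1:
    tg=J(p,[float(x) for x in sys.argv[1:4]])[0]; print("slide to target mm",np.round(R.T@(tg-s["position"])*1000,1))
    D=np.array([[-c,-si,0],[-si,c,0],[0,0,-1]]).T # tool x=-jig x
    D=np.c_[-np.array([c,si,0]),np.array([-si,c,0]),[0,0,-1]]
    print("turn deg",np.round(np.degrees(cv2.Rodrigues(R.T@D)[0].ravel()),2))
E
python3 go.py -66 -15.5 110
```

```text
t 1.65 jig mm [-147.    86.2  231.2] w 1.003 F jig [0.6 0.7 0.1]
toolx,y,z in jig [[-1.0, -0.008, -0.003], [-0.008, 1.0, 0.009], [0.003, 0.009, -1.0]]
slide to target mm [ -79.8 -103.5  120.5]
turn deg [0.54 0.17 0.47]
```

apply_moves(plan=[{"slide": [-26, -34, 20], "angular": [0.5, 0.2, 0.5], "grip": 1}, {"slide": [-26, -34, 40], "angular": [0, 0, 0], "grip": 1}, {"slide": [-26, -34, 40], "angular": [0, 0, 0], "grip": 1}, {"slide": [0, 0, 10], "angular": [0, 0, 0], "grip": 1}, {"slide": [0, 0, 0], "angular": [0, 0, 0], "grip": 1}])

```text
time: 2.28
position: [0.5017, -0.0324, 0.1201]
ee_rot: [[-0.971, 0.238, 0.007], [0.238, 0.971, 0.001], [-0.007, 0.002, -1.0]]
ft_force: [-1.0, 0.9, 0.3]
gripper_width: 0.997
```

```bash
python3 go.py -66 -15.5 34
python3 - <<'E'
from fit import *
crop(cam("top"),235,145,140,180,3.3,"pics/t3.png");crop(cam("side"),160,165,200,140,4,"pics/s3.png")
E
```

```text
t 2.27 jig mm [-61.6 -21.7 120.1] w 0.997 F jig [-1.2  0.6  0.3]
toolx,y,z in jig [[-1.0, 0.008, -0.007], [0.008, 1.0, 0.002], [0.007, 0.002, -1.0]]
slide to target mm [ 5.   6.  86.1]
turn deg [ 0.14  0.38 -0.45]
```

View pics/t3.png

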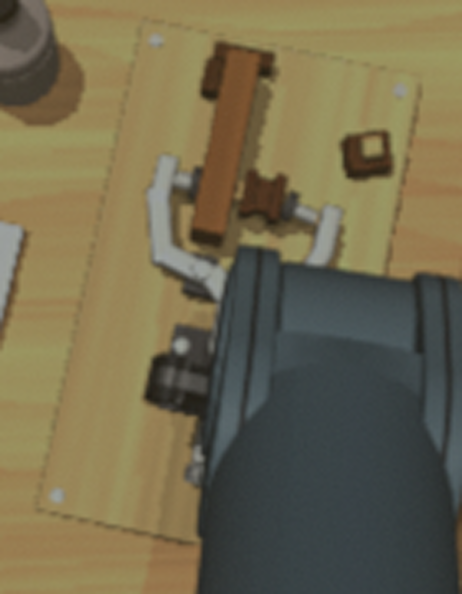

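View pics/s3.png

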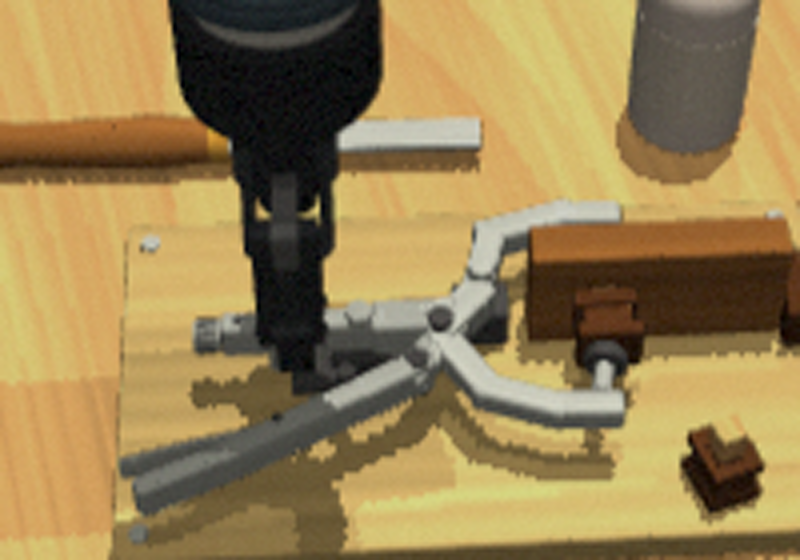

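apply_moves(plan=[{"slide": [5, 6, 0], "angular": [0.1, 0.4, -0.4], "grip": 1}, {"slide": [0, 0, 20], "angular": [0, 0, 0], "grip": 1}, {"slide": [0, 0, 20], "angular": [0, 0, 0], "grip": 1}])

```text
time: 2.75
position: [0.5016, -0.0199, 0.0845]
ee_rot: [[-0.975, 0.223, 0.009], [0.223, 0.975, 0.004], [-0.008, 0.006, -1.0]]
ft_force: [0.4, 0.1, -0.0]
gripper_width: 0.999
```

```bash
python3 go.py -66 -15.5 34
```

```text
t 2.75 jig mm [-64.6  -9.6  84.5] w 0.999 F jig [ 0.4  0.2 -0. ]
toolx,y,z in jig [[-1.0, -0.007, -0.008], [-0.007, 1.0, 0.006], [0.008, 0.006, -1.0]]
slide to target mm [ 1.9 -6.2 50.5]
turn deg [0.34 0.47 0.39]
```

apply_moves(plan=[{"slide": [1, -5, 0], "angular": [0.2, 0.4, 0.3], "grip": 1}, {"slide": [0, 0, 0], "angular": [0, 0, 0], "grip": 1}])

```text
time: 3.0
position: [0.4992, -0.0228, 0.0854]
ee_rot: [[-0.974, 0.226, 0.001], [0.226, 0.974, 0.003], [-0.0, 0.003, -1.0]]
ft_force: [0.4, -0.2, 0.6]
gripper_width: 1.001
```

```bash
python3 go.py -66 -15.5 34
```

```text
t 3.0 jig mm [-66.3 -12.9  85.4] w 1.001 F jig [ 0.4 -0.1  0.6]
toolx,y,z in jig [[-1.0, -0.004, -0.0], [-0.004, 1.0, 0.003], [0.0, 0.003, -1.0]]
slide to target mm [-0.3 -2.7 51.3]
turn deg [0.17 0.02 0.25]
```

apply_moves(plan=[{"slide": [0, -2.5, 15], "angular": [0, 0, 0.2], "grip": 1}, {"slide": [0, 0, 18], "angular": [0, 0, 0], "grip": 1}, {"slide": [0, 0, 14], "angular": [0, 0, 0], "grip": 1}, {"slide": [0, 0, 0], "angular": [0, 0, 0], "grip": 1}])

```text
time: 3.5
position: [0.4998, -0.0248, 0.0373]
ee_rot: [[-0.973, 0.229, 0.004], [0.229, 0.973, 0.003], [-0.003, 0.004, -1.0]]
ft_force: [0.8, 0.4, -0.3]
gripper_width: 0.996
```

```bash
python3 go.py -66 -15.5 34;python3 - <<'E'
from fit import *
crop(cam("top"),235,145,140,180,3.3,"pics/t4.png");crop(cam("side"),180,185,200,130,4,"pics/s4.png")
E
```

```text
t 3.5 jig mm [-65.2 -14.8  37.3] w 0.996 F jig [ 0.7  0.6 -0.3]
toolx,y,z in jig [[-1.0, -0.001, -0.003], [-0.001, 1.0, 0.004], [0.003, 0.004, -1.0]]
slide to target mm [ 0.8 -0.7  3.3]
turn deg [0.23 0.18 0.06]
```

View pics/s4.png

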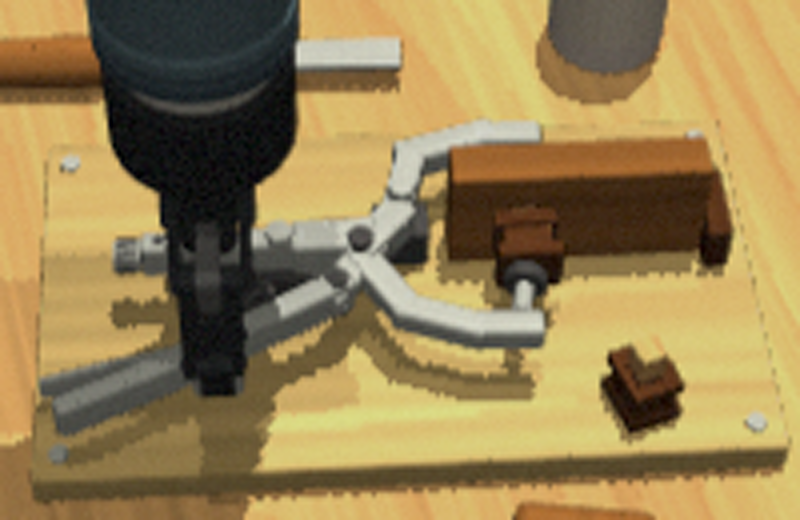

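apply_moves(plan=[{"slide": [1, -0.5, 5], "angular": [0.2, 0, 0], "grip": 0.95}, {"slide": [0, 0, 0], "angular": [0, 0, 0], "grip": 0.9}, {"slide": [0, 0, 0], "angular": [0, 0, 0], "grip": 0.86}, {"slide": [0, 0, 0], "angular": [0, 0, 0], "grip": 0.83}], newtons=20)

```text
time: 4.1
position: [0.5005, -0.026, 0.0342]
ee_rot: [[-0.973, 0.23, 0.007], [0.23, 0.973, -0.001], [-0.007, 0.001, -1.0]]
ft_force: [0.1, -1.6, 0.1]
gripper_width: 0.828
```

```bash
python3 go.py -66 -15.5 31
```

```text
t 4.1 jig mm [-64.3 -15.8  34.2] w 0.828 F jig [ 0.4 -1.5  0.1]
toolx,y,z in jig [[-1.0, -0.0, -0.007], [-0.0, 1.0, 0.001], [0.007, 0.001, -1.0]]
slide to target mm [1.7 0.3 3.2]
turn deg [0.03 0.42 0.02]
```

apply_moves(plan=[{"slide": [1, 0, 2.5], "angular": [0, 0.4, 0], "grip": 0.81}, {"slide": [0, 0, 0], "angular": [0, 0, 0], "grip": 0.79}, {"slide": [0, 0, 0], "angular": [0, 0, 0], "grip": 0.78}, {"slide": [0, 0, 0], "angular": [0, 0, 0], "grip": 0.77}, {"slide": [0, 0, 0], "angular": [0, 0, 0], "grip": 0.76}])

```text
time: 4.72
position: [0.5004, -0.0252, 0.0324]
ee_rot: [[-0.973, 0.229, 0.002], [0.229, 0.973, 0.002], [-0.001, 0.002, -1.0]]
ft_force: [0.0, -0.1, 3.2]
gripper_width: 0.759
```

```bash
python3 go.py -66 -15.5 31
```

```text
t 4.72 jig mm [-64.5 -15.   32.4] w 0.759 F jig [ 0.  -0.1  3.2]
toolx,y,z in jig [[-1.0, -0.001, -0.001], [-0.001, 1.0, 0.002], [0.001, 0.002, -1.0]]
slide to target mm [ 1.5 -0.5  1.4]
turn deg [0.11 0.08 0.03]
```

apply_moves(plan=[{"slide": [0.5, 0.2, 0], "angular": [0, 0, 0], "grip": 0.75}, {"slide": [0, 0.4, 0], "angular": [0, 0, 0], "grip": 0.74}, {"slide": [0, 0.4, 0], "angular": [0, 0, 0], "grip": 0.73}, {"slide": [0, 0.4, 0], "angular": [0, 0, 0], "grip": 0.72}])

```text
time: 5.22
position: [0.5007, -0.0238, 0.0332]
ee_rot: [[-0.973, 0.231, 0.003], [0.231, 0.973, 0.002], [-0.002, 0.002, -1.0]]
ft_force: [0.2, -1.7, 3.5]
gripper_width: 0.729
```

```bash
python3 go.py -66 -15.5 31
```

```text
t 5.22 jig mm [-64.6 -13.7  33.2] w 0.729 F jig [ 0.6 -1.6  3.5]
toolx,y,z in jig [[-1.0, 0.001, -0.002], [0.001, 1.0, 0.002], [0.002, 0.002, -1.0]]
slide to target mm [ 1.4 -1.8  2.1]
turn deg [ 0.13  0.14 -0.05]
```

apply_moves(plan=[{"slide": [0, 0.3, 0], "angular": [0, 0, 0], "grip": 0.71}, {"slide": [0, 0.3, 0], "angular": [0, 0, 0], "grip": 0.7}, {"slide": [0, 0.3, 0], "angular": [0, 0, 0], "grip": 0.69}, {"slide": [0, 0.3, 0], "angular": [0, 0, 0], "grip": 0.68}, {"slide": [0, 0.3, 0], "angular": [0, 0, 0], "grip": 0.67}, {"slide": [0, 0.3, 0], "angular": [0, 0, 0], "grip": 0.66}])

```text
time: 5.98
position: [0.5008, -0.0232, 0.0335]
ee_rot: [[-0.973, 0.232, 0.002], [0.232, 0.973, 0.001], [-0.002, 0.001, -1.0]]
ft_force: [-1.0, -2.9, 5.3]
gripper_width: 0.714
```

```bash
python3 go.py -66 -15.5 31
```

```text
t 5.97 jig mm [-64.6 -13.   33.5] w 0.714 F jig [-0.3 -3.   5.3]
toolx,y,z in jig [[-1.0, 0.002, -0.002], [0.002, 1.0, 0.001], [0.002, 0.001, -1.0]]
slide to target mm [ 1.4 -2.5  2.5]
turn deg [ 0.07  0.13 -0.11]
```

apply_moves(plan=[{"slide": [0, 0.2, 0], "angular": [0, 0, 0], "grip": 0.65}, {"slide": [0, 0.2, 0], "angular": [0, 0, 0], "grip": 0.65}, {"slide": [0, 0.2, 0], "angular": [0, 0, 0], "grip": 0.65}, {"slide": [0, 0.2, 0], "angular": [0, 0, 0], "grip": 0.65}, {"slide": [0, 0.2, 0], "angular": [0, 0, 0], "grip": 0.65}, {"slide": [0, 0.2, 0], "angular": [0, 0, 0], "grip": 0.65}, {"slide": [0, 0.2, 0], "angular": [0, 0, 0], "grip": 0.65}, {"slide": [0, 0.2, 0], "angular": [0, 0, 0], "grip": 0.65}])

```text
time: 6.98
position: [0.5012, -0.0218, 0.0342]
ee_rot: [[-0.973, 0.232, 0.002], [0.232, 0.973, 0.001], [-0.002, 0.002, -1.0]]
ft_force: [-1.4, -0.7, 4.5]
gripper_width: 0.681
```

```bash
python3 go.py -66 -15.5 31;python3 - <<'E'
from fit import *
crop(cam("side"),180,185,200,130,4,"pics/s5.png")
E
```

```text
t 6.97 jig mm [-64.6 -11.5  34.2] w 0.681 F jig [-1.2 -1.   4.5]
toolx,y,z in jig [[-1.0, 0.002, -0.002], [0.002, 1.0, 0.002], [0.002, 0.002, -1.0]]
slide to target mm [ 1.4 -4.   3.2]
turn deg [ 0.09  0.12 -0.1 ]
```

View pics/s5.png

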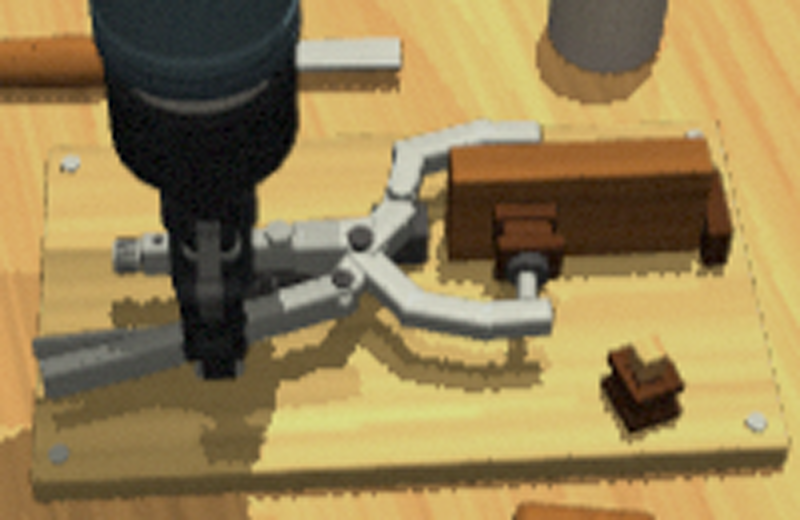

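apply_moves(plan=[{"slide": [0, 0.2, 0.1], "angular": [0, 0, 0], "grip": 0.64}, {"slide": [0, 0.2, 0.1], "angular": [0, 0, 0], "grip": 0.64}, {"slide": [0, 0.2, 0.1], "angular": [0, 0, 0], "grip": 0.63}, {"slide": [0, 0.2, 0.1], "angular": [0, 0, 0], "grip": 0.63}, {"slide": [0, 0.2, 0.1], "angular": [0, 0, 0], "grip": 0.62}, {"slide": [0, 0.2, 0.1], "angular": [0, 0, 0], "grip": 0.62}, {"slide": [0, 0.2, 0.1], "angular": [0, 0, 0], "grip": 0.61}, {"slide": [0, 0.2, 0.1], "angular": [0, 0, 0], "grip": 0.61}, {"slide": [0, 0.2, 0.1], "angular": [0, 0, 0], "grip": 0.6}, {"slide": [0, 0.2, 0.1], "angular": [0, 0, 0], "grip": 0.6}])

```text
time: 8.28
position: [0.5019, -0.0189, 0.0353]
ee_rot: [[-0.973, 0.232, 0.002], [0.232, 0.973, 0.003], [-0.002, 0.004, -1.0]]
ft_force: [-1.4, -0.2, 8.5]
gripper_width: 0.61
```

```bash
python3 go.py -66 -15.5 31
```

```text
t 8.28 jig mm [-64.6  -8.5  35.3] w 0.61 F jig [-1.3 -0.6  8.5]
toolx,y,z in jig [[-1.0, 0.002, -0.002], [0.002, 1.0, 0.004], [0.002, 0.004, -1.0]]
slide to target mm [ 1.4 -7.   4.3]
turn deg [ 0.22  0.09 -0.11]
```

apply_moves(plan=[{"slide": [0, 0.2, -0.2], "angular": [0, 0, 0], "grip": 0.595}, {"slide": [0, 0.2, -0.1], "angular": [0, 0, 0], "grip": 0.59}, {"slide": [0, 0.2, -0.1], "angular": [0, 0, 0], "grip": 0.585}, {"slide": [0, 0.2, -0.1], "angular": [0, 0, 0], "grip": 0.58}, {"slide": [0, 0.2, -0.1], "angular": [0, 0, 0], "grip": 0.575}, {"slide": [0, 0.2, -0.1], "angular": [0, 0, 0], "grip": 0.57}, {"slide": [0, 0.2, -0.1], "angular": [0, 0, 0], "grip": 0.565}, {"slide": [0, 0.2, -0.1], "angular": [0, 0, 0], "grip": 0.56}])

```text
time: 9.28
position: [0.5023, -0.0169, 0.0361]
ee_rot: [[-0.973, 0.232, 0.003], [0.232, 0.973, 0.003], [-0.002, 0.004, -1.0]]
ft_force: [0.3, -2.3, 3.5]
gripper_width: 0.566
```

```bash
python3 go.py -66 -15.5 31;python3 - <<'E'
from fit import *
crop(cam("side"),180,185,200,130,4,"pics/s6.png")
E
```

```text
t 9.28 jig mm [-64.7  -6.5  36.1] w 0.566 F jig [ 0.8 -2.2  3.5]
toolx,y,z in jig [[-1.0, 0.002, -0.002], [0.002, 1.0, 0.004], [0.002, 0.004, -1.0]]
slide to target mm [ 1.3 -9.   5. ]
turn deg [ 0.22  0.1  -0.09]
```

View pics/s6.png

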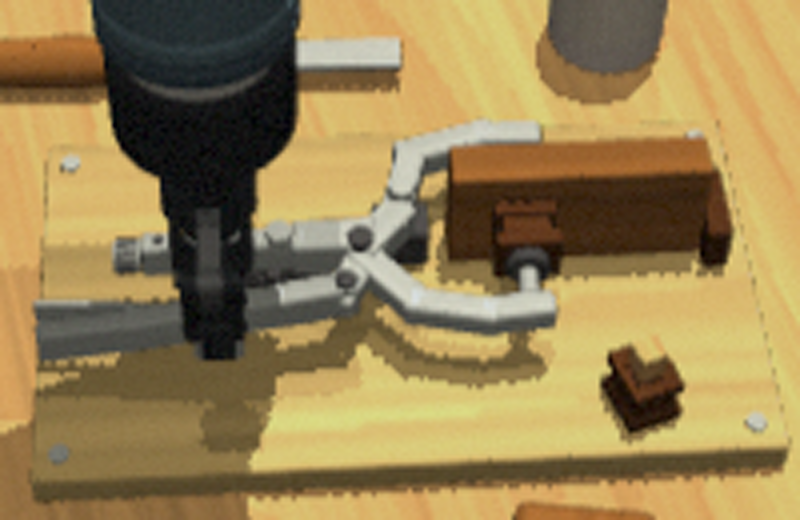

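apply_moves(plan=[{"slide": [0, 0.3, 0], "angular": [0, 0, 0], "grip": 0.555}, {"slide": [0, 0.2, 0], "angular": [0, 0, 0], "grip": 0.55}, {"slide": [0, 0.2, 0], "angular": [0, 0, 0], "grip": 0.545}, {"slide": [0, 0.2, 0], "angular": [0, 0, 0], "grip": 0.54}, {"slide": [0, 0.2, 0], "angular": [0, 0, 0], "grip": 0.535}, {"slide": [0, 0.2, 0], "angular": [0, 0, 0], "grip": 0.53}, {"slide": [0, 0.2, 0], "angular": [0, 0, 0], "grip": 0.525}, {"slide": [0, 0.2, 0], "angular": [0, 0, 0], "grip": 0.52}, {"slide": [0, 0.2, 0], "angular": [0, 0, 0], "grip": 0.515}, {"slide": [0, 0.2, 0], "angular": [0, 0, 0], "grip": 0.51}])

```text
time: 10.58
position: [0.5028, -0.0147, 0.0367]
ee_rot: [[-0.973, 0.231, 0.003], [0.231, 0.973, 0.004], [-0.002, 0.004, -1.0]]
ft_force: [-0.7, -0.9, 4.7]
gripper_width: 0.512
```

```bash
python3 go.py -66 -15.5 31
```

```text
t 10.57 jig mm [-64.6  -4.3  36.7] w 0.512 F jig [-0.5 -1.   4.7]
toolx,y,z in jig [[-1.0, 0.001, -0.002], [0.001, 1.0, 0.004], [0.002, 0.004, -1.0]]
slide to target mm [  1.4 -11.2   5.7]
turn deg [ 0.24  0.1  -0.06]
```

apply_moves(plan=[{"slide": [0, 0.2, 0], "angular": [0, 0, 0], "grip": 0.504}, {"slide": [0, 0.2, 0], "angular": [0, 0, 0], "grip": 0.498}, {"slide": [0, 0.2, 0], "angular": [0, 0, 0], "grip": 0.492}, {"slide": [0, 0.2, 0], "angular": [0, 0, 0], "grip": 0.486}, {"slide": [0, 0.2, 0], "angular": [0, 0, 0], "grip": 0.48}, {"slide": [0, 0.2, 0], "angular": [0, 0, 0], "grip": 0.474}, {"slide": [0, 0.2, 0], "angular": [0, 0, 0], "grip": 0.468}, {"slide": [0, 0.2, 0], "angular": [0, 0, 0], "grip": 0.462}, {"slide": [0, 0.2, 0], "angular": [0, 0, 0], "grip": 0.456}, {"slide": [0, 0.2, 0], "angular": [0, 0, 0], "grip": 0.45}])

```text
time: 11.82
position: [0.5033, -0.012, 0.0369]
ee_rot: [[-0.974, 0.228, 0.002], [0.228, 0.974, 0.004], [-0.002, 0.004, -1.0]]
ft_force: [0.1, 0.4, 1.6]
gripper_width: 0.451
```

```bash
python3 go.py -66 -15.5 31;python3 - <<'E'
from fit import *
crop(cam("side"),180,185,200,130,4,"pics/s7.png")
E
```

```text
t 11.82 jig mm [-64.8  -1.5  36.9] w 0.451 F jig [0.  0.5 1.6]
toolx,y,z in jig [[-1.0, -0.002, -0.002], [-0.002, 1.0, 0.004], [0.002, 0.004, -1.0]]
slide to target mm [  1.2 -14.    5.8]
turn deg [0.24 0.09 0.13]
```

View pics/s7.png

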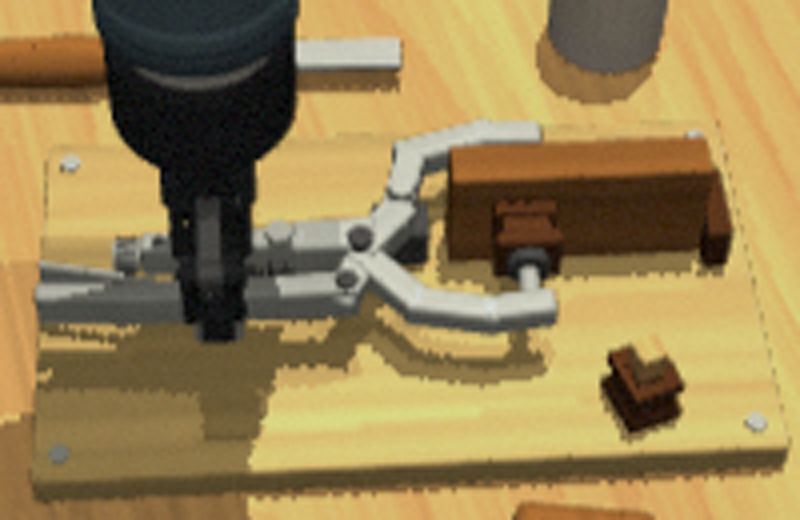

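apply_moves(plan=[{"slide": [0, 0.2, 0], "angular": [0, 0, 0], "grip": 0.444}, {"slide": [0, 0.2, 0], "angular": [0, 0, 0], "grip": 0.438}, {"slide": [0, 0.2, 0], "angular": [0, 0, 0], "grip": 0.432}, {"slide": [0, 0.2, 0], "angular": [0, 0, 0], "grip": 0.426}, {"slide": [0, 0.2, 0], "angular": [0, 0, 0], "grip": 0.42}, {"slide": [0, 0.2, 0], "angular": [0, 0, 0], "grip": 0.414}, {"slide": [0, 0.2, 0], "angular": [0, 0, 0], "grip": 0.408}, {"slide": [0, 0.2, 0], "angular": [0, 0, 0], "grip": 0.402}, {"slide": [0, 0.2, 0], "angular": [0, 0, 0], "grip": 0.396}, {"slide": [0, 0.2, 0], "angular": [0, 0, 0], "grip": 0.39}])

```text
time: 13.12
position: [0.503, -0.0096, 0.0363]
ee_rot: [[-0.974, 0.228, 0.001], [0.228, 0.974, 0.004], [-0.0, 0.004, -1.0]]
ft_force: [-0.0, 0.7, 1.8]
gripper_width: 0.391
```

```bash
python3 go.py -66 -15.5 31
```

```text
t 13.12 jig mm [-65.6   0.7  36.3] w 0.391 F jig [-0.2  0.7  1.8]
toolx,y,z in jig [[-1.0, -0.002, -0.0], [-0.002, 1.0, 0.004], [0.0, 0.004, -1.0]]
slide to target mm [  0.5 -16.2   5.3]
turn deg [0.23 0.01 0.13]
```

apply_moves(plan=[{"slide": [0, 0.1, 0], "angular": [0, 0, 0], "grip": 0.384}, {"slide": [0, 0.1, 0], "angular": [0, 0, 0], "grip": 0.378}, {"slide": [0, 0.1, 0], "angular": [0, 0, 0], "grip": 0.372}, {"slide": [0, 0.1, 0], "angular": [0, 0, 0], "grip": 0.366}, {"slide": [0, 0, 0], "angular": [0, 0, 0], "grip": 0.36}, {"slide": [0, 0, 0], "angular": [0, 0, 0], "grip": 0.36}])

```text
time: 13.88
position: [0.503, -0.0096, 0.0364]
ee_rot: [[-0.974, 0.229, 0.001], [0.229, 0.974, 0.004], [-0.0, 0.004, -1.0]]
ft_force: [-0.1, 0.6, 3.1]
gripper_width: 0.391
```

```bash
python3 go.py -66 -15.5 31;python3 - <<'E'
from fit import *
crop(cam("side"),180,185,200,130,4,"pics/s8.png")
E
```

```text
t 13.88 jig mm [-65.6   0.7  36.4] w 0.391 F jig [-0.2  0.5  3.1]
toolx,y,z in jig [[-1.0, -0.001, -0.0], [-0.001, 1.0, 0.004], [0.0, 0.004, -1.0]]
slide to target mm [  0.4 -16.2   5.3]
turn deg [0.21 0.01 0.08]
```

View pics/s8.png

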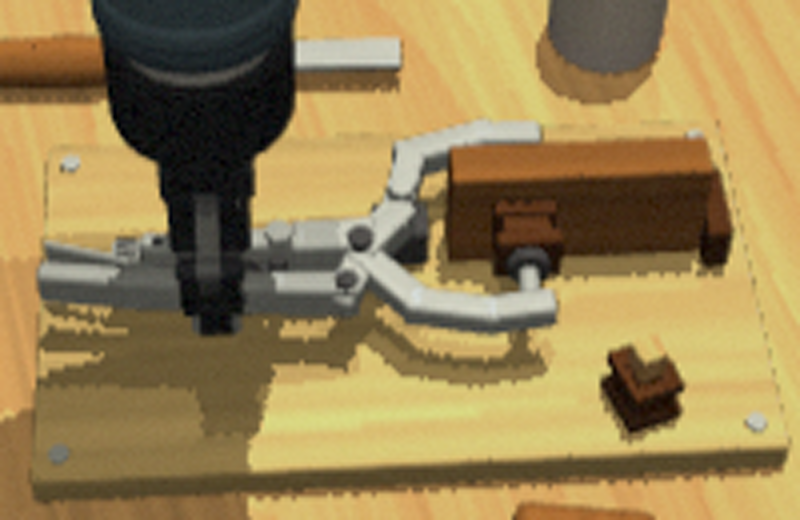

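apply_moves(plan=[{"slide": [0, 0, 0], "angular": [0, 0, 0], "grip": 0.42}, {"slide": [0, 0, 0], "angular": [0, 0, 0], "grip": 0.5}, {"slide": [0, 0, 0], "angular": [0, 0, 0], "grip": 0.6}, {"slide": [0, 0, 0], "angular": [0, 0, 0], "grip": 0.7}, {"slide": [0, 0, -20], "angular": [0, 0, 0], "grip": 0.8}, {"slide": [0, 0, -40], "angular": [0, 0, 0], "grip": 0.8}, {"slide": [0, 0, -30], "angular": [0, 0, 0], "grip": 0.8}, {"slide": [0, 0, 0], "angular": [0, 0, 0], "grip": 0.5}, {"slide": [0, 0, 0], "angular": [0, 0, 0], "grip": 0}])

```text
time: 15.05
position: [0.5016, -0.0103, 0.1273]
ee_rot: [[-0.974, 0.227, -0.002], [0.227, 0.974, 0.003], [0.003, 0.002, -1.0]]
ft_force: [-0.3, -0.6, 0.1]
gripper_width: 0.383
```

```bash
python3 go.py -127 42 110;python3 - <<'E'
from fit import *
crop(cam("side"),160,165,200,140,4,"pics/s9.png")
E
```

```text
t 15.05 jig mm [-66.8  -0.3 127.3] w 0.383 F jig [-0.1 -0.7  0.1]
toolx,y,z in jig [[-1.0, -0.003, 0.003], [-0.003, 1.0, 0.002], [-0.003, 0.002, -1.0]]
slide to target mm [60.  42.4 17.6]
turn deg [ 0.11 -0.15  0.15]
```

View pics/s9.png

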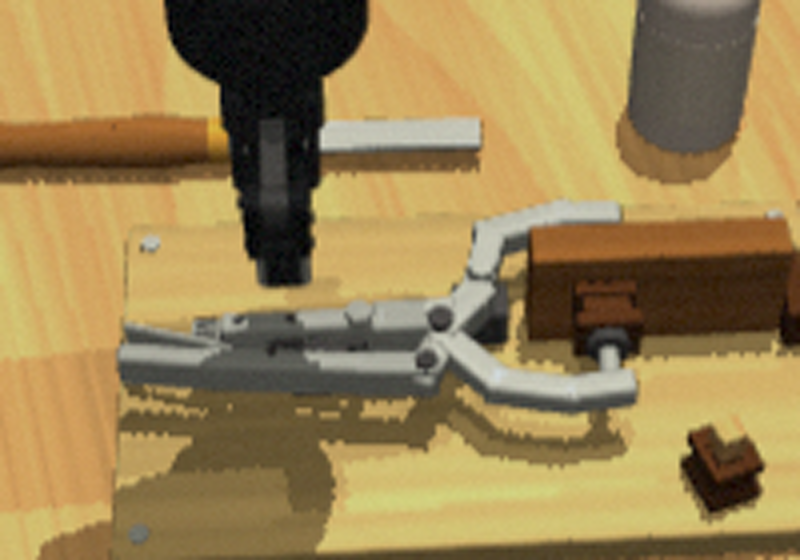

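apply_moves(plan=[{"slide": [15, 12, 0], "angular": [0, 0, 0], "grip": 0}, {"slide": [20, 14, 0], "angular": [0, 0, 0], "grip": 0}, {"slide": [14, 10, 0], "angular": [0, 0, 0], "grip": 0}, {"slide": [0, 0, 0], "angular": [0, 0, 0], "grip": 0}])

```text
time: 15.6
position: [0.4568, 0.0392, 0.1246]
ee_rot: [[-0.974, 0.226, -0.009], [0.226, 0.974, 0.002], [0.009, -0.0, -1.0]]
ft_force: [0.8, 0.3, 0.7]
gripper_width: 0.0
```

```bash
python3 go.py -127 42 38;python3 - <<'E'
from fit import *
s=cam("side");p=np.load("p.npy")
w=ray(s,(160+127/4,165+326/4),.059)[:2]-p[:2]; print(1000*np.array([[np.cos(p[2]),np.sin(p[2])],[-np.sin(p[2]),np.cos(p[2])]])@w)
crop(s,130,165,200,140,4,"pics/s10.png")
crop(cam("top"),220,205,110,120,5,"pics/t10.png")
E
```

```text
t 15.6 jig mm [-121.8   37.7  124.6] w 0.0 F jig [0.7 0.5 0.7]
toolx,y,z in jig [[-1.0, -0.004, 0.009], [-0.004, 1.0, -0.0], [-0.009, -0.0, -1.0]]
slide to target mm [ 4.4  4.4 86.7]
turn deg [-0.01 -0.5   0.22]
[-138.87977263   13.99641548]
```

View pics/s10.png

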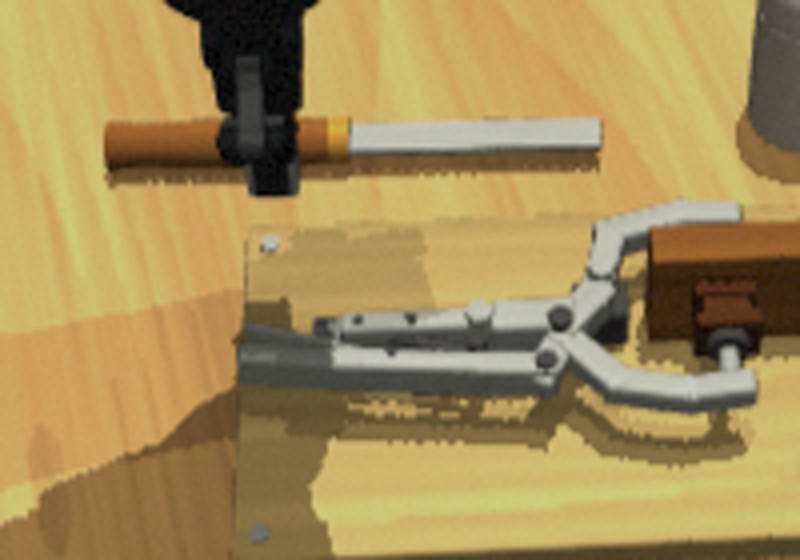

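View pics/t10.png

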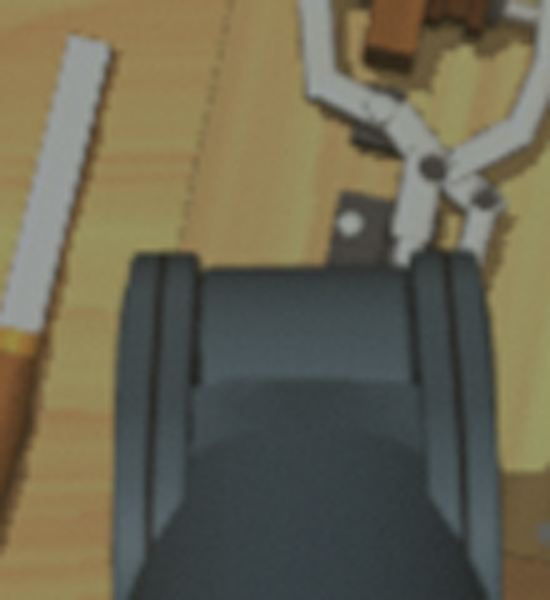

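apply_moves(plan=[{"slide": [4, 4, 10], "angular": [0, -0.4, 0.2], "grip": 0}, {"slide": [0, 0, 22], "angular": [0, 0, 0], "grip": 0}, {"slide": [0, 0, 22], "angular": [0, 0, 0], "grip": 0}, {"slide": [0, 0, 10], "angular": [0, 0, 0], "grip": 0}, {"slide": [0, 0, 0], "angular": [0, 0, 0], "grip": 0}])

```text
time: 16.32
position: [0.4565, 0.0416, 0.0578]
ee_rot: [[-0.972, 0.236, 0.003], [0.236, 0.972, -0.001], [-0.003, -0.001, -1.0]]
ft_force: [0.2, -0.1, -0.1]
gripper_width: -0.001
```

```bash
python3 go.py -128 40 40
```

```text
t 16.32 jig mm [-122.7   39.9   57.8] w -0.001 F jig [ 0.2 -0.1 -0.1]
toolx,y,z in jig [[-1.0, 0.006, -0.003], [0.006, 1.0, -0.001], [0.003, -0.001, -1.0]]
slide to target mm [ 5.4  0.1 17.8]
turn deg [-0.04  0.16 -0.33]
```

apply_moves(plan=[{"slide": [5, 0, 8], "angular": [0, 0.2, -0.3], "grip": 0}, {"slide": [0, 0, 8], "angular": [0, 0, 0], "grip": 0}, {"slide": [0, 0, 0], "angular": [0, 0, 0], "grip": 0}])

```text
time: 16.7
position: [0.4521, 0.0429, 0.0417]
ee_rot: [[-0.973, 0.231, 0.001], [0.231, 0.973, -0.0], [-0.001, 0.0, -1.0]]
ft_force: [0.4, 0.6, 0.4]
gripper_width: -0.0
```

```bash
python3 go.py -128 26 40;python3 - <<'E'
from fit import *
crop(cam("side"),160,185,150,110,5,"pics/s11.png")
E
```

```text
t 16.7 jig mm [-127.2   40.1   41.7] w -0.0 F jig [0.2 0.7 0.4]
toolx,y,z in jig [[-1.0, 0.001, -0.001], [0.001, 1.0, 0.0], [0.001, 0.0, -1.0]]
slide to target mm [  0.8 -14.1   1.7]
turn deg [ 0.01  0.05 -0.03]
```

View pics/s11.png

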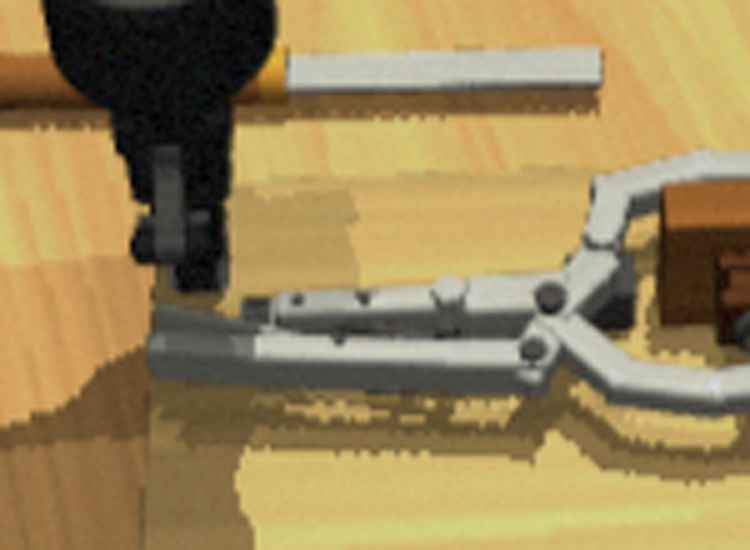

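apply_moves(plan=[{"slide": [0.5, -3, 1.5], "angular": [0, 0, 0], "grip": 0}, {"slide": [0, -3, 0], "angular": [0, 0, 0], "grip": 0}, {"slide": [0, -2, 0], "angular": [0, 0, 0], "grip": 0}, {"slide": [0, -2, 0], "angular": [0, 0, 0], "grip": 0}])

```text
time: 17.25
position: [0.4499, 0.0326, 0.0409]
ee_rot: [[-0.973, 0.231, 0.003], [0.231, 0.973, 0.0], [-0.002, 0.001, -1.0]]
ft_force: [-0.2, 1.0, -0.4]
gripper_width: -0.005
```

```bash
python3 go.py -128 26 40
```

```text
t 17.25 jig mm [-127.    29.6   40.9] w -0.005 F jig [-0.4  0.9 -0.4]
toolx,y,z in jig [[-1.0, 0.001, -0.002], [0.001, 1.0, 0.001], [0.002, 0.001, -1.0]]
slide to target mm [ 1.  -3.6  0.9]
turn deg [ 0.04  0.14 -0.04]
```

apply_moves(plan=[{"slide": [0.3, -1.5, 0.3], "angular": [0, 0, 0], "grip": 0}, {"slide": [0, -1.5, 0], "angular": [0, 0, 0], "grip": 0}, {"slide": [0, -1.5, 0], "angular": [0, 0, 0], "grip": 0}, {"slide": [0, -1.5, 0], "angular": [0, 0, 0], "grip": 0}, {"slide": [0, -1.5, 0], "angular": [0, 0, 0], "grip": 0}, {"slide": [0, -1.5, 0], "angular": [0, 0, 0], "grip": 0}])

```text
time: 18.0
position: [0.447, 0.0255, 0.0406]
ee_rot: [[-0.973, 0.229, 0.002], [0.229, 0.973, 0.002], [-0.001, 0.003, -1.0]]
ft_force: [-0.9, 3.2, 0.5]
gripper_width: -0.003
```

```bash
python3 go.py -128 26 40;python3 - <<'E'
from fit import *
crop(cam("side"),160,185,150,110,5,"pics/s12.png")
E
```

```text
t 18.0 jig mm [-128.2   22.    40.6] w -0.003 F jig [-1.6  2.9  0.5]
toolx,y,z in jig [[-1.0, -0.001, -0.001], [-0.001, 1.0, 0.003], [0.001, 0.003, -1.0]]
slide to target mm [-0.2  4.   0.6]
turn deg [0.16 0.06 0.07]
```

View pics/s12.png

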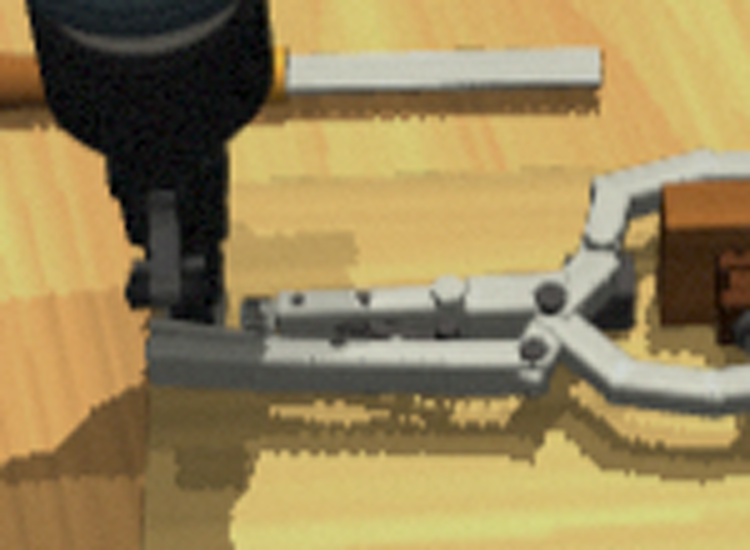

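apply_moves(plan=[{"slide": [0, -1.4, 0], "angular": [0, 0, 0], "grip": 0}, {"slide": [0, -1.4, 0], "angular": [0, 0, 0], "grip": 0}, {"slide": [0, -1.4, 0], "angular": [0, 0, 0], "grip": 0}, {"slide": [0, -1.4, 0], "angular": [0, 0, 0], "grip": 0}])

```text
time: 18.55
position: [0.4456, 0.0187, 0.0405]
ee_rot: [[-0.973, 0.23, 0.002], [0.23, 0.973, 0.001], [-0.001, 0.002, -1.0]]
ft_force: [-0.1, 2.3, -0.3]
gripper_width: -0.0
```

```bash
python3 go.py -128 26 40;python3 - <<'E'
from fit import *
crop(cam("side"),160,185,150,110,5,"pics/s13.png")
E
```

```text
t 18.55 jig mm [-128.    15.1   40.5] w -0.0 F jig [-0.6  2.2 -0.3]
toolx,y,z in jig [[-1.0, -0.0, -0.001], [-0.0, 1.0, 0.002], [0.001, 0.002, -1.0]]
slide to target mm [-0.  10.9  0.6]
turn deg [0.1  0.07 0.02]
```

View pics/s13.png

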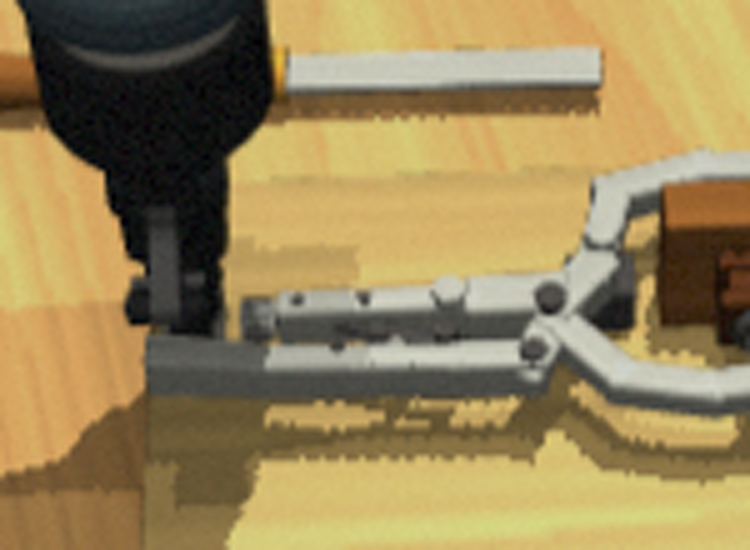

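apply_moves(plan=[{"slide": [0, -1.3, 0], "angular": [0, 0, 0], "grip": 0}, {"slide": [0, -1.3, 0], "angular": [0, 0, 0], "grip": 0}])

```text
time: 18.85
position: [0.445, 0.0153, 0.0405]
ee_rot: [[-0.973, 0.23, 0.002], [0.23, 0.973, 0.001], [-0.002, 0.001, -1.0]]
ft_force: [-0.5, 0.4, 0.0]
gripper_width: -0.003
```

```bash
python3 go.py -128 26 40;python3 - <<'E'
from fit import *
crop(cam("side"),160,185,150,110,5,"pics/s14.png")
E
```

```text
t 18.85 jig mm [-127.8   11.7   40.5] w -0.003 F jig [-0.5  0.3  0. ]
toolx,y,z in jig [[-1.0, 0.0, -0.002], [0.0, 1.0, 0.001], [0.002, 0.001, -1.0]]
slide to target mm [ 0.2 14.3  0.6]
turn deg [ 0.07  0.09 -0.01]
```

View pics/s14.png

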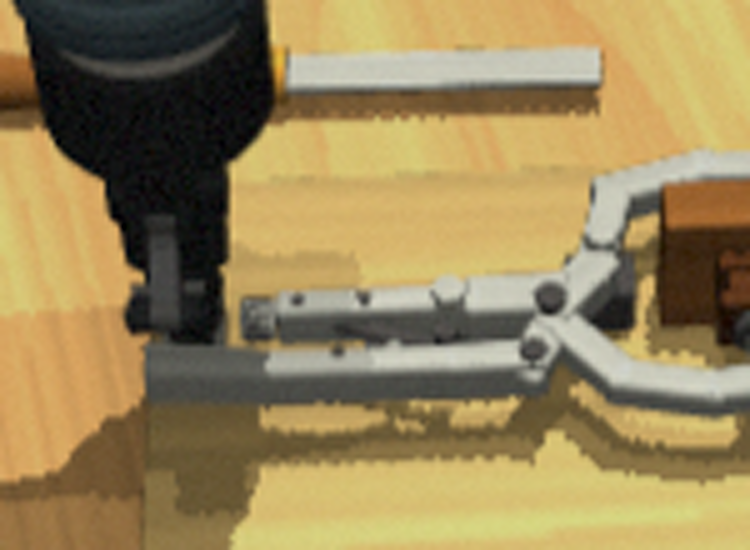

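apply_moves(plan=[{"slide": [0, 0, 0], "angular": [0, 0, 0], "grip": 0}, {"slide": [0, 0, 0], "angular": [0, 0, 0], "grip": 0}, {"slide": [0, 0, 0], "angular": [0, 0, 0], "grip": 0}])

```text
time: 19.27
position: [0.4453, 0.0145, 0.0406]
ee_rot: [[-0.973, 0.231, 0.003], [0.231, 0.973, 0.0], [-0.003, 0.001, -1.0]]
ft_force: [0.9, 0.2, -0.4]
gripper_width: 0.002
```

```bash
python3 go.py -128 26 40;python3 - <<'E'
from fit import *
crop(cam("side"),160,185,150,110,5,"pics/s15.png")
E
```

```text
t 19.27 jig mm [-127.3   10.9   40.6] w 0.002 F jig [ 0.8  0.4 -0.4]
toolx,y,z in jig [[-1.0, 0.001, -0.003], [0.001, 1.0, 0.001], [0.003, 0.001, -1.0]]
slide to target mm [ 0.7 15.1  0.6]
turn deg [ 0.04  0.14 -0.07]
```

View pics/s15.png

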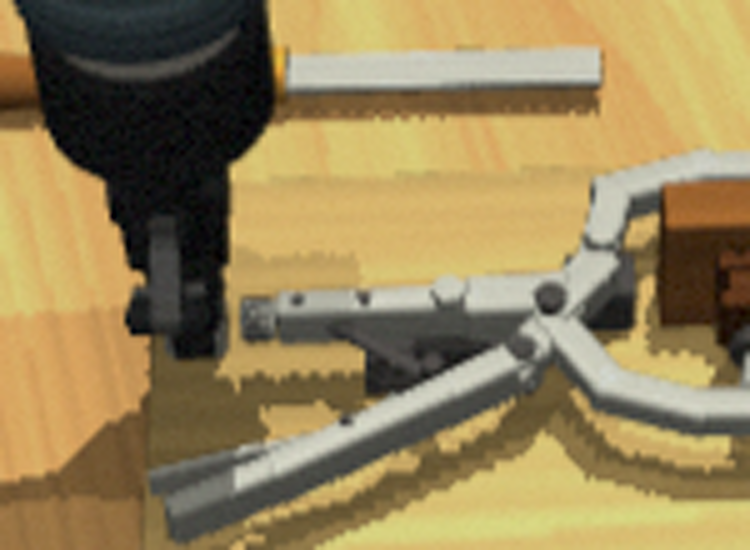

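Tripped: the pliers have sprung wide open, with the handle tail at (190,520) in the crop. I'll raise the arm straight up and clear of the view.

apply_moves(plan=[{"slide": [0.5, 1, -15], "angular": [0, 0, 0], "grip": 0}, {"slide": [0, 0, -40], "angular": [0, 0, 0], "grip": 0}, {"slide": [0, 0, -40], "angular": [0, 0, 0], "grip": 0}, {"slide": [0, 0, -40], "angular": [0, 0, 0], "grip": 0}, {"slide": [20, 30, -10], "angular": [0, 0, 0], "grip": 0}, {"slide": [30, 45, 0], "angular": [0, 0, 0], "grip": 0}, {"slide": [30, 45, 0], "angular": [0, 0, 0], "grip": 0}, {"slide": [30, 45, 0], "angular": [0, 0, 0], "grip": 0}, {"slide": [0, 0, 0], "angular": [0, 0, 0], "grip": 0}])

```text
time: 20.45
position: [0.3757, 0.2074, 0.1989]
ee_rot: [[-0.972, 0.235, 0.011], [0.235, 0.972, 0.006], [-0.01, 0.008, -1.0]]
ft_force: [0.3, -1.0, -0.0]
gripper_width: -0.001
```

```bash
python3 go.py;python3 - <<'E'
from fit import *
p=np.load("p.npy")
for n,c,x0,y0,w,h,k in(("t16",cam("top"),275,150,80,100,6),("s16",cam("side"),240,205,130,100,6)):
    im=cv2.resize(c["pixels"][y0:y0+h,x0:x0+w],None,fx=k,fy=k,interpolation=cv2.INTER_CUBIC)
    for P in [(60,-1.5,65),(90,-1.5,65),(60,24,65),(90,24,65)]:
        u=(proj(c,J(p,P))[0]-[x0,y0]+.5)*k-.5; cv2.circle(im,tuple(int(round(z)) for z in u),2,(0,255,0),-1)
    cv2.imwrite(f"pics/{n}.png",im)
    cv2.imwrite(f"pics/{n}full.png",c["pixels"])
E
```

```text
t 20.45 jig mm [-239.4  182.7  198.9] w -0.001 F jig [ 0.5 -1.  -0. ]
toolx,y,z in jig [[-1.0, 0.005, -0.01], [0.005, 1.0, 0.008], [0.01, 0.008, -1.0]]
```

View pics/t16.png

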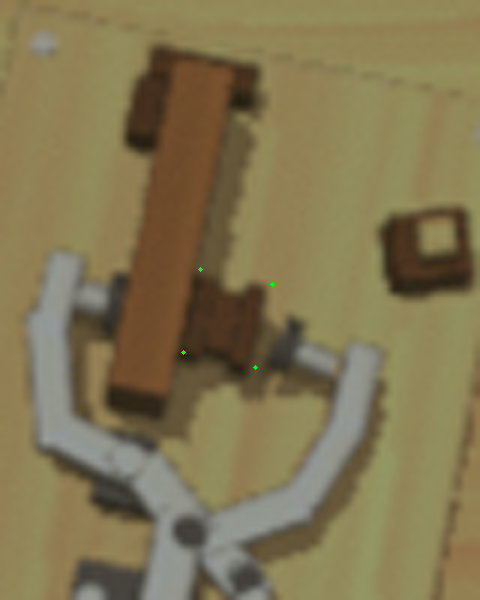

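View pics/s16.png

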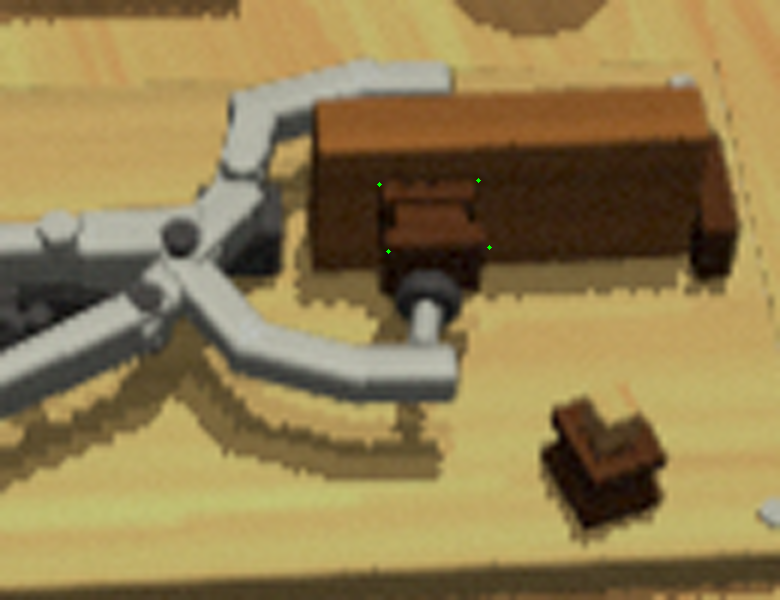

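View pics/t16full.png

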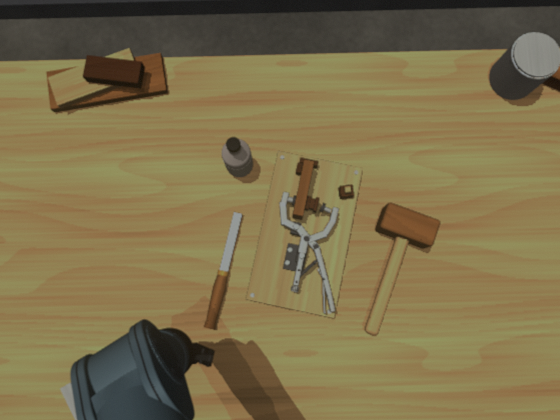

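View pics/s16full.png

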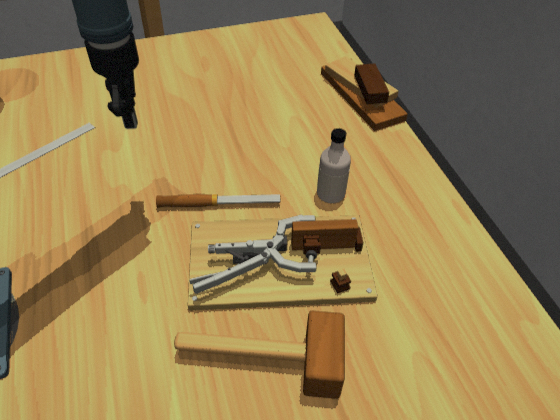

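Run:
```python
from fit import *
p=np.load("p.npy")
for n,box in(("side",(240,205,130,100)),("top",(275,150,80,100))):
    x0,y0,w,h=box
    a=cv2.imread(f"pics/{n}0.png"); b=cv2.imread(f"pics/{n[0]}16full.png")
    A=[cv2.resize(i[y0:y0+h,x0:x0+w],None,fx=4,fy=4,interpolation=cv2.INTER_CUBIC) for i in(a,b)]
    cv2.imwrite(f"pics/cmp_{n}.png",np.vstack(A)[:, :520] if n=="side" else np.hstack(A))
    # template match pull top
    P=J(p,[(60,-8,65),(90,-8,65),(60,14,65),(90,14,65)]); c=cam(n); u=proj(c,P); m0=u.min(0).astype(int)-1; m1=u.max(0).astype(int)+2
    T=cv2.resize(a[m0[1]:m1[1],m0[0]:m1[0]],None,fx=8,fy=8,interpolation=cv2.INTER_CUBIC)
    S=cv2.resize(b[m0[1]-8:m1[1]+8,m0[0]-8:m1[0]+8],None,fx=8,fy=8,interpolation=cv2.INTER_CUBIC)
    _,v,_,l=cv2.minMaxLoc(cv2.matchTemplate(S,T,cv2.TM_CCOEFF_NORMED)); d=np.array(l)/8-8
    q=proj(c,J(p,[(75,0,65),(75,7,65)])); print(n,v,"shift px",d,"px for 7mm",q[1]-q[0],"mm",7*np.dot(d,q[1]-q[0])/np.dot(q[1]-q[0],q[1]-q[0]))
```

```text
side 0.7554574012756348 shift px [-0.125 -2.25 ] px for 7mm [-0.44577007 -3.09583373] mm 5.024015682043373
top 0.8940451145172119 shift px [-2.625 -0.5  ] px for 7mm [-3.31586918 -0.68305559] mm 5.524538316214879
```

View pics/cmp_top.png

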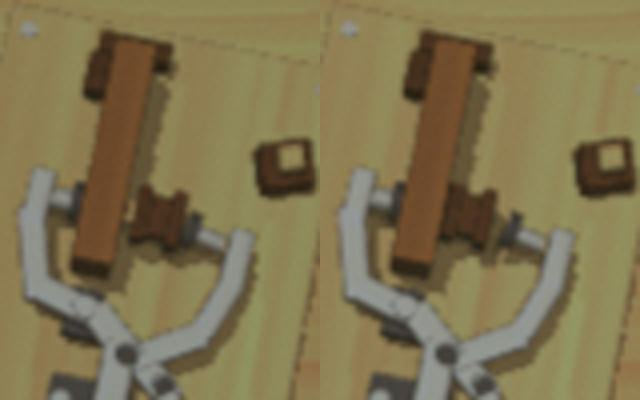

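Run:
```python
from fit import *
from scipy.ndimage import map_coordinates
p=np.load("p.npy")
ys=np.arange(-22,32,0.25)
import math
for n in("side","top"):
    c=cam(n); out=[]
    for f in(f"pics/{n}0.png",f"pics/{n[0]}16full.png"):
        g=cv2.imread(f).astype(float)[:,:,2]
        pr=np.zeros(len(ys))
        X=np.arange(64,72,1) if 1 else 0
        X=np.r_[np.arange(62,70,1)]
        for x in X:
            u=proj(c,J(p,[(x,y,65) for y in ys])); pr+=map_coordinates(g,[u[:,1],u[:,0]],order=1)/len(X)
        out.append(pr)
    print(n); 
    for k in range(0,len(ys),4): print(ys[k],out[0][k].round(),out[1][k].round())
    best=[]
    a,b=out
    for s in np.arange(3,8,.25):
        k=int(s*4); m=(ys>=-12)&(ys<=12); i=np.where(m)[0]
        best.append((np.corrcoef(a[i],b[i+k])[0,1],s))
    print(sorted(best)[-4:])
```

```text
side
-22.0 78.0 83.0
-21.0 65.0 71.0
-20.0 48.0 53.0
-19.0 33.0 36.0
-18.0 32.0 34.0
-17.0 38.0 39.0
-16.0 45.0 45.0
-15.0 49.0 50.0
-14.0 52.0 54.0
-13.0 50.0 53.0
-12.0 48.0 52.0
-11.0 43.0 46.0
-10.0 38.0 41.0
-9.0 36.0 34.0
-8.0 35.0 28.0
-7.0 41.0 26.0
-6.0 52.0 27.0
-5.0 62.0 28.0
-4.0 72.0 28.0
-3.0 81.0 29.0
-2.0 82.0 36.0
-1.0 83.0 43.0
0.0 81.0 55.0
1.0 79.0 68.0
2.0 77.0 78.0
3.0 75.0 84.0
4.0 73.0 88.0
5.0 72.0 86.0
6.0 72.0 84.0
7.0 68.0 78.0
8.0 65.0 71.0
9.0 60.0 70.0
10.0 56.0 71.0
11.0 58.0 71.0
12.0 65.0 71.0
13.0 72.0 70.0
14.0 76.0 66.0
15.0 79.0 63.0
16.0 78.0 58.0
17.0 77.0 54.0
18.0 74.0 61.0
19.0 69.0 74.0
20.0 62.0 82.0
21.0 55.0 79.0
22.0 49.0 75.0
23.0 48.0 69.0
24.0 49.0 63.0
25.0 48.0 58.0
26.0 47.0 52.0
27.0 47.0 48.0
28.0 49.0 50.0
29.0 51.0 52.0
30.0 53.0 53.0
31.0 54.0 55.0
[(np.float64(0.9625341234566263), np.float64(5.0)), (np.float64(0.9643889125642797), np.float64(5.75)), (np.float64(0.9665983270232961), np.float64(5.25)), (np.float64(0.9672371146512002), np.float64(5.5))]
top
-22.0 113.0 117.0
-21.0 113.0 115.0
-20.0 111.0 114.0
-19.0 110.0 113.0
[... 274 characters left out ...]
0 73.0 85.0
0.0 71.0 79.0
1.0 68.0 74.0
2.0 66.0 71.0
3.0 64.0 73.0
4.0 64.0 75.0
5.0 66.0 74.0
6.0 67.0 72.0
7.0 67.0 68.0
8.0 66.0 66.0
9.0 66.0 66.0
10.0 65.0 67.0
11.0 65.0 68.0
12.0 66.0 68.0
13.0 67.0 69.0
14.0 69.0 70.0
15.0 70.0 69.0
16.0 70.0 66.0
17.0 70.0 65.0
18.0 71.0 67.0
19.0 72.0 68.0
20.0 76.0 69.0
21.0 82.0 71.0
22.0 85.0 69.0
23.0 85.0 66.0
24.0 84.0 65.0
25.0 83.0 70.0
26.0 89.0 84.0
27.0 100.0 99.0
28.0 108.0 110.0
29.0 114.0 117.0
30.0 115.0 118.0
31.0 115.0 117.0
[(np.float64(-0.3819581078653011), np.float64(3.75)), (np.float64(-0.3189571894367217), np.float64(3.5)), (np.float64(-0.250636707975675), np.float64(3.25)), (np.float64(-0.1776700617703828), np.float64(3.0))]
```

View pics/cmp_side.png

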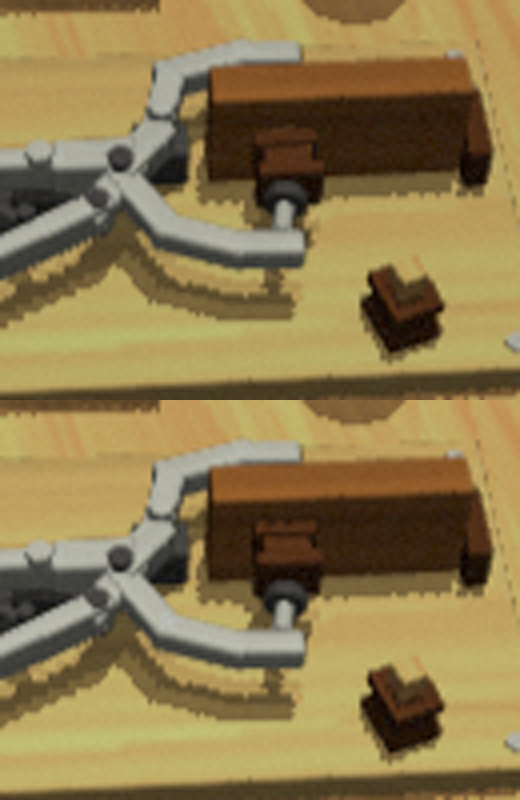

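Run:
```python
from rig import ticket
print(ticket.close_job())
```

```text
the job is handed in; nothing more can be done
None
```

The job is done and handed in after about 20.5 s of robot time. The pull looks home, the pliers locked and released as asked, and they were left wide open.

- **Squeeze:** I gripped both handles with the grip set to 20 N and closed them in small steps over about 9 s. Resistance faded at around 44 mm over the handles. They stopped hard at about 33 mm, the locked position.
- **Lock:** I let go and lifted clear, and the picture showed the pliers staying locked on their own.
- **Release:** a closed finger pulled the lever with about 3 N at most in the readings between moves. It tripped, the pliers sprang wide open, and the arm is well away, touching nothing.
- **Other objects:** the mallet, chisel, bottle and spare pull look unmoved in the before and after pictures.

**Weakest check:** how far the pull moved. The image estimates came to 5.0 to 5.7 mm, against a starting gap of 5.5 to 7 mm. That is close to the accuracy of the pictures (about 1 to 2 mm). There is no visible gap between the pull and the drawer front, and the front and back edges sit where they should when it is home. Two of the checks disagreed: following the pull's back edge gave only about 4 mm, and a profile match in the top view gave no usable result. I could not measure the last fraction of a millimetre independently.

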